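Hold the food processor on its sprung top setting

TASK

Switch the food processor on for a burst: first push the orange safety plunger down until it clicks in and stays in, then turn the white bar dial clockwise from the red off mark, past the one-dot and two-dot clicks, to the three-dot setting. The dial springs back if it is let go, so keep it at three dots with the gripper's fingers: the program finishes while still holding it there. Leave the tin, spice jar and pepper drum alone.

Things in the scene. Friction and masses are not known exactly. Their poses are not given: they have to be found in the camera images.
- processor: grey food processor fixed to the worktop, 270 x 220 mm; origin at the centre of its underside on the worktop, x towards its back, y to its left, z up. Its front part (108 mm deep, nearest the robot) is a flat black control deck 80 mm high; behind that it is 50 mm high and carries a clear bowl with a white lid, 151 mm high in all, whose nearest edge (the lid) is 73 mm behind the dial's axis.
- dial_grip (a point): point on the dial's upright turning axis, 22 mm above the deck (14 mm below the top of the bar), at x -85, y -45 mm in the processor's frame. The dial is a dark disc of 74 mm diameter, 7 mm thick, with a white upright bar across it: 66 mm long, 14 mm thick, its top 36 mm above the deck. The point's x axis runs along the bar to its pointer end (red line on top); it turns with the dial.
- dial (a joint): dial angle, rad, clockwise from above: 0 at the red off dot (pointer to the processor's back); settings at 0.4 (one dot), 0.8 (two), 1.2 (three); stop at 1.3. Sprung back towards 0 with 0.1 N m at 0, rising to 0.18 at 1.2; each click (0.2, 0.6, 1.0) adds up to 0.06 N m. Let go, it falls back to 0 from anywhere. Blocked at about 0.05 while the plunger is out.
- plunger_top (a point): centre of the top of the orange safety plunger, a round upright cap of 29 mm diameter in a low steel collar (44 mm across, 5 mm high), at x -85, y +62 mm in the processor's frame; its top stands 22 mm above the deck when out, 10 mm when in.
- plunger (a joint): plunger travel downwards, m: 0 out, 0.012 fully in (rests at about 0.0113). It resists with up to about 7 N, snaps over at half stroke and then stays in by itself.
- tin: food tin, 75 mm diameter, 58 mm high, loose bystander; origin at the centre of its underside
- spice: small spice jar, green lid, 46 mm diameter, 98 mm high, loose bystander; origin at the centre of its underside
- drum: black and white pepper drum, 46 mm diameter, 98 mm high, loose bystander; origin at the centre of its underside

How it is judged:
By the outcome, as a careful person would: the job done as asked, in the order asked, and still so for the second after the job is handed in, while the arm keeps its last pose, push and grip.
It also fails if it takes over 45 s, if anything falls off the work surface, if the arm or the gripper's body presses on something with over 40 N, if the wrist force passes 120 N, or if a joint passes its speed limit or range.

ROBOT

A 6-joint arm with a two-finger parallel gripper is mounted at the origin on a cart in front of the work surface, level with it; the furniture and walls round the work are solid. World frame = base frame: x ahead of the robot, y to its left, z up, the work surface at z = 0. Lengths are in mm, angles in rad, forces in N, time in s.
With the tool pointing down it reaches from about 350 to 950 mm from the base axis. Payload 17.4 kg.
Tool frame: the origin (TCP) lies at the very end of the fingers, on their centre line; the grasp point (between the pads) lies 19 mm behind it (r.tcp_to_grasp is the distance from the TCP to the grasp point, in mm); z points along the fingers, y is the direction in which the jaws open and shut (so a half turn about z gives the same grasp; the last joint's range is limited). The gripper opens to 93 mm and grips with 3 to 60 N. Pads are 15 mm wide; open, the fingers measure 128 mm over their backs; the gripper's body (75 mm by 188 mm) begins 65 mm behind the grasp point.
Start: joints at [-1.329, 0.116, 1.442, -0, 1.584, -0.038], TCP at [186.401, -648.758, 218.646] pointing down, gripper open.
Joint ranges: [-2.83, 2.83], [-0.83, 2.19], [0.07, 2.5], [-1.14, 4.28], [0.01, 3], [-2.97, 2.97]. Speed limits (rad/s): [1.89, 1.89, 2.22, 3.14, 3.14, 3.14].

INTERFACE

Orientations are given as a unit quaternion [w, x, y, z].
In Python, from workcell import r gives the robot as it stands.
- The arm moves only by the tool apply_moves, never from a script. Its argument "commands" is a list of rows, each a list of 4 numbers: the shift along the tool's x, y, z in m, then the turn about the tool's z in degrees. In form: [[x, y, z, turn], ...]. A call has 1 to 12 rows; each row is the pose to reach, as a shift and turn from the pose commanded when the call began, along the tool's axes at that moment; what a row does not reach only later rows make up. A row lasts 1/10 s, in which the tool goes at most 50 mm and 8.59 degrees, less where a joint would pass 70% of its speed; a pose out of reach is approached as far as the arm can. A call with a gripper value outside its range is refused whole. "jaw" is the finger opening in m, from 0 to 0.093, set as the call begins (left out, the last holds). The fingers move at their own pace and stop on an object; "squeeze" is the grip in N (left out, the last holds). Time passes only in rows, so rows that repeat a pose let the fingers close. It gives the time, the measured TCP pose, the force and the opening at its end, in the units of the state.
- r.get_obs(): the state, without advancing time (a new reading comes with each control period).
- r.capture(name): name is "side" or "top" or "wrist"; returns a dict with "img" (384x512x3 uint8, blue, green, red), "depth" (384x512 float32, mm along the optical axis (not along the pixel's ray), 0 where there is no reading), "fx", "fy", "cx", "cy" (pixels), "distortion" ([k1, k2, p1, p2, k3] as OpenCV has them; the pictures are not rectified), "pose" (4x4, takes a point from camera to world coordinates); the wrist camera has in their place "tool_from_camera" (4x4, takes a point from camera to tool coordinates, whose origin is the TCP and whose axes are the flange's). Camera axes: x right, y down, z forward; pixel columns grow to the right and rows downward; lengths in mm; the calibration is good to about 2 mm. A picture is of the moment at which its call begins: read the wrist's pose just before it.
- r.sign_off(): hands the job in, once; it reports no verdict.
The state is a dict: "clock": time; "joint_positions": joint angles; "qd": joint speeds; "effort": joint torques, N m; "tool_pos": TCP position; "tool_rot": TCP orientation; "contact_force": force on the tool from outside, world axes, zero at the start; "wrist_torque": the same for the moment, N m; "gripper_width": opening from 0.0 (shut) to 1.0 (fully open).
Only numpy, scipy, OpenCV 4.12 (cv2) and the standard library are available. Lean on these libraries where they do the work, as an engineer would, in place of code of your own. Each camera call takes 0.05 s, during which the arm holds its last target.

## Working session

There is one attempt and no reset: what is moved stays moved. The work goes in short steps, Python scripts to look and compute and a tool call to move; the robot and the scene stay as the last step left them, time stands still between calls to the robot, and variables do not carry over. Pictures are saved under pics/ and viewed, and the job is handed in when it is done.

Besides the shell and the picture viewer there is one more tool, called by a JSON object that holds its "api" and its "payload". apply_moves: Moves the arm, as the interface text tells. Its arguments: {"type":"object","properties":{"commands":{"type":"array","items":{"type":"array","items":{"type":"number"}}},"jaw":{"type":"number"},"squeeze":{"type":"number"}},"required":["commands"]}

```bash
mkdir -p pics; ls; python3 - <<'E'
from workcell import r
import cv2,numpy as np,pickle
o=r.get_obs();print(o)
for n in ["side","top","wrist"]:
    c=r.capture(n);cv2.imwrite(f"pics/{n}0.png",c["img"]);pickle.dump(c,open(f"{n}0.pkl","wb"))
    print(n,c["fx"],c["fy"],c["cx"],c["cy"],c["distortion"]);print(np.round(c.get("pose",c.get("tool_from_camera")),3))
E
```

```text
pics
{'clock': 0.0, 'joint_positions': array([-1.32879048e+00,  1.16472428e-01,  1.44224631e+00, -1.66845208e-05,
        1.58400465e+00, -3.78126920e-02]), 'qd': array([-3.39010589e-04, -9.24061825e-04, -6.68042883e-04, -1.65664458e-04,
        5.86763750e-04,  9.08266583e-05]), 'effort': array([-2.99854335e-03, -7.21270180e+01, -6.22610950e+01,  7.77745410e-02,
        2.39715952e-02, -8.78508445e-05]), 'tool_pos': array([ 186.35251113, -648.5573546 ,  217.92609416]), 'tool_rot': array([-5.61574783e-04,  9.90228509e-01,  1.39453147e-01, -6.59201713e-05]), 'contact_force': array([ 0.49616492, -0.5640802 ,  0.12571651]), 'wrist_torque': array([ 0.00422521, -0.04147572, -0.04031961]), 'gripper_width': 1.0014010741964539}
side 392.650453603259 392.650453603259 250.41315925364938 191.72988819633798 [-0.12726251  0.          0.          0.          0.        ]
[[-9.37000e-01  2.88000e-01 -1.99000e-01  6.72078e+02]
 [ 3.50000e-01  7.71000e-01 -5.32000e-01  3.09756e+02]
 [ 0.00000e+00 -5.68000e-01 -8.23000e-01  8.01549e+02]
 [ 0.00000e+00  0.00000e+00  0.00000e+00  1.00000e+00]]
top 494.2117571199187 494.2117571199187 260.43072412578175 194.1982679074984 [-0.17363366  0.          0.          0.          0.        ]
[[ 2.600000e-02 -9.750000e-01  2.230000e-01  2.677750e+02]
 [-1.000000e+00 -2.700000e-02 -1.000000e-03 -1.431540e+02]
 [ 7.000000e-03 -2.230000e-01 -9.750000e-01  1.153211e+03]
 [ 0.000000e+00  0.000000e+00  0.000000e+00  1.000000e+00]]
wrist 271.90573374424014 271.90573374424014 258.58416305829235 188.46188738495042 [-0.05585231  0.          0.          0.          0.        ]
[[ 0.00000e+00 -9.58000e-01 -2.87000e-01  8.01930e+01]
 [ 1.00000e+00  0.00000e+00 -0.00000e+00  1.08000e-01]
 [ 0.00000e+00 -2.87000e-01  9.58000e-01 -1.67354e+02]
 [ 0.00000e+00  0.00000e+00  0.00000e+00  1.00000e+00]]
```

View pics/side0.png

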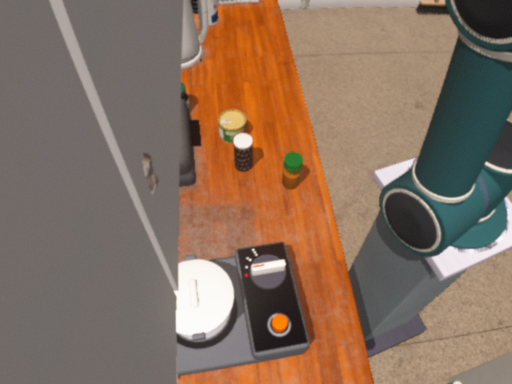

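View pics/top0.png

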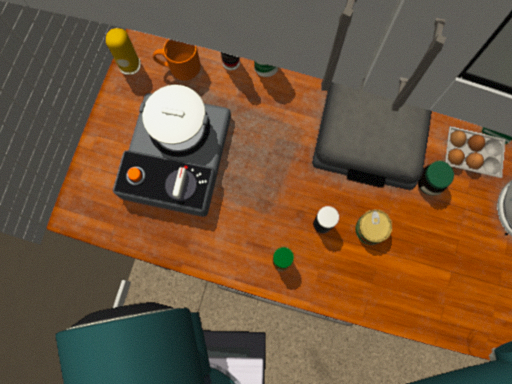

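View pics/wrist0.png

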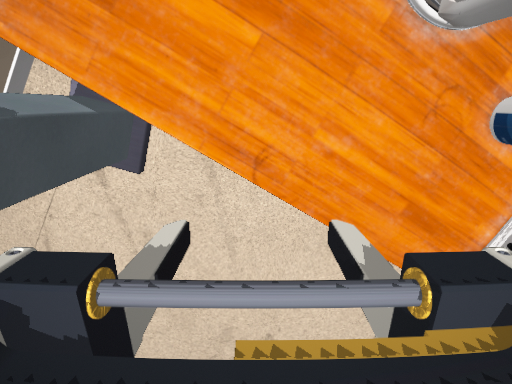

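Side view: plunger at about (279,323), bar about (268,267), off mark at (247,274). Top view: plunger about (135,175), bar about (180,182), with the jars well to the right. Next I measure them.

```bash
cat > h.py <<'E'
import cv2,numpy as np,pickle
def ray(c,uv,T=None):
    K=np.array([[c["fx"],0,c["cx"]],[0,c["fy"],c["cy"]],[0,0,1]])
    T=c["pose"] if T is None else T
    p=cv2.undistortPoints(np.array(uv,float).reshape(-1,1,2),K,np.array(c["distortion"])).reshape(-1,2)
    d=np.c_[p,np.ones(len(p))]@T[:3,:3].T
    return T[:3,3],d
def onz(c,uv,z,T=None):
    o,d=ray(c,uv,T); return o+d*((z-o[2])/d[:,2])[:,None]
def tri(c1,u1,c2,u2):
    o1,d1=ray(c1,[u1]);o2,d2=ray(c2,[u2]);d1=d1[0];d2=d2[0]
    s=np.linalg.lstsq(np.c_[d1,-d2],o2-o1,rcond=None)[0]
    a=o1+s[0]*d1;b=o2+s[1]*d2
    return (a+b)/2,np.linalg.norm(a-b)
E
python3 - <<'E'
from h import *
C={n:pickle.load(open(n+"0.pkl","rb")) for n in("side","top")}
win={"side":dict(o=(262,305,298,342),w=(248,258,292,280)),"top":dict(o=(122,162,150,188),w=(168,160,192,202))}
P={}
for n,c in C.items():
    hsv=cv2.cvtColor(c["img"],cv2.COLOR_BGR2HSV)
    for k in "ow":
        x0,y0,x1,y1=win[n][k];h=hsv[y0:y1,x0:x1]
        m=((h[...,0]<20)&(h[...,1]>170)&(h[...,2]>150)) if k=="o" else ((h[...,1]<60)&(h[...,2]>170))
        m=m.astype(np.uint8)
        nn,l,s,ce=cv2.connectedComponentsWithStats(m);i=1+np.argmax(s[1:,4])
        P[n,k]=ce[i]+[x0,y0]
        ys,xs=np.where(l==i); q=cv2.minAreaRect(np.c_[xs+x0,ys+y0].astype(np.float32))
        print(n,k,P[n,k],s[i],q)
        print(" onz",onz(c,[P[n,k]],102 if k=="o" else 116),"depth",np.median(c["depth"][ys+y0,xs+x0]))
    im=c["img"]
    x0,y0,x1,y1=(225,235,315,365) if n=="side" else (105,140,235,225)
    cv2.imwrite(f"pics/{n}z.png",cv2.resize(im[y0:y1,x0:x1],None,fx=(4.5 if n=="side" else 6),fy=(4.5 if n=="side" else 6),interpolation=cv2.INTER_CUBIC))
for k in "ow": print(tri(C["side"],P["side",k],C["top"],P["top",k]))
E
```

```text
side o [279.33187773 322.75545852] [ 10   9  16  19 229] ((279.5, 323.0), (18.0, 15.0), 90.0)
 onz [[553.9769867  141.34180541 102.        ]] depth 691.3701
side w [268.06442577 266.92717087] [  3   2  35  15 357] ((268.0540771484375, 266.8243408203125), (11.179131507873535, 34.68818283081055), 80.53767395019531)
 onz [[535.39949153  39.36254631 116.        ]] depth 741.13745
top o [133.375 173.225] [  6   6  12  12 120] ((133.5, 173.5), (11.0, 11.0), 90.0)
 onz [[548.27025448 140.1703459  102.        ]] depth 1087.8547
top w [177.83561644 182.42465753] [  5   8  12  28 146] ((178.14706420898438, 181.41175842285156), (5.820854663848877, 28.376667022705078), 14.03624439239502)
 onz [[526.2326929   36.25034311 116.        ]] depth 1069.9026
(array([551.46988832, 140.86728809,  95.15578385]), np.float64(3.578049377354061))
(array([531.14870994,  36.62266948, 104.71901744]), np.float64(5.240601513395881))
```

View pics/topz.png

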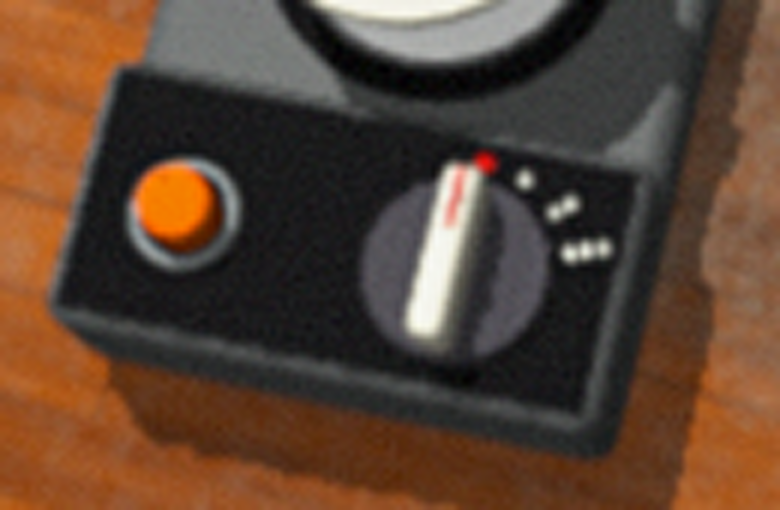

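View pics/sidez.png

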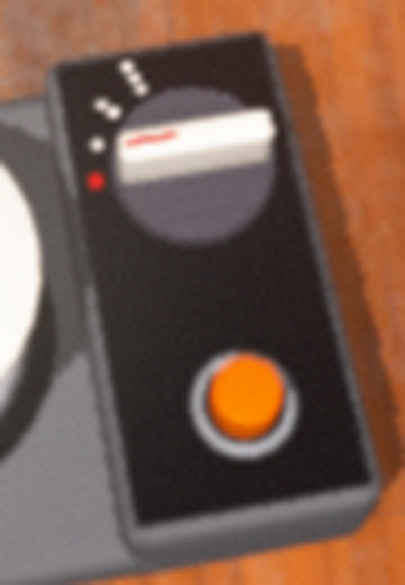

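{"api": "apply_moves", "payload": {"commands": [[0.554,-0.61,-0.042,-152],[0.554,-0.61,-0.042,-152],[0.554,-0.61,-0.042,-152],[0.554,-0.61,-0.042,-152],[0.554,-0.61,-0.042,-152],[0.554,-0.61,-0.042,-152],[0.554,-0.61,-0.042,-152],[0.554,-0.61,-0.042,-152],[0.554,-0.61,-0.042,-152],[0.554,-0.61,-0.042,-152],[0.554,-0.61,-0.042,-152],[0.554,-0.61,-0.042,-152]]}}

```text
clock: 1.35
tool_pos: [451.4, -109.1, 249.4]
tool_rot: [0.0, 0.504, 0.864, 0.0]
contact_force: [1.4, -0.9, -0.3]
gripper_width: 0.998
```

{"api": "apply_moves", "payload": {"commands": [[0.125,0.183,-0.011,-48.6],[0.125,0.183,-0.011,-48.6],[0.125,0.183,-0.011,-48.6],[0.125,0.183,-0.011,-48.6],[0.125,0.183,-0.011,-48.6],[0.125,0.183,-0.011,-48.6],[0.125,0.183,-0.011,-48.6],[0.125,0.183,-0.011,-48.6]]}}

```text
clock: 2.15
tool_pos: [549.9, 87.0, 260.0]
tool_rot: [-0.0, 0.108, 0.994, -0.0]
contact_force: [-0.6, 0.6, 0.7]
gripper_width: 1.002
```

```bash
python3 - <<'E'
from workcell import r
import cv2,pickle
o=r.get_obs();c=r.capture("wrist");pickle.dump((o,c),open("w1.pkl","wb"));cv2.imwrite("pics/w1.png",c["img"])
print(o["tool_pos"],o["tool_rot"],o["joint_positions"],abs(o["qd"]).max(),o["contact_force"])
E
```

```text
[549.85976493  86.95237973 260.02112787] [-1.17210932e-04  1.08250160e-01  9.94123678e-01 -5.20673021e-05] [ 1.11042041e-01 -1.50062840e-01  1.63795783e+00 -5.07668596e-05
  1.65394913e+00 -1.24283310e+00] 0.008807324286985113 [-0.62546693  0.55200679  0.72720819]
```

View pics/w1.png

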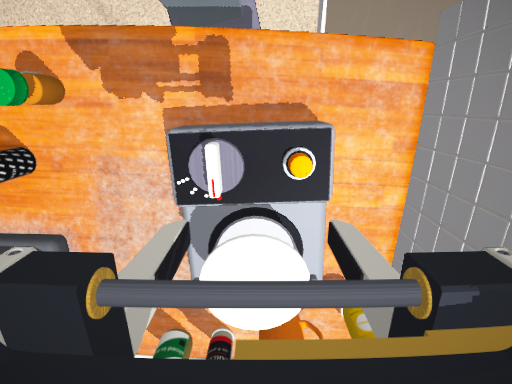

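Wrist view: dial disc about (215,167), bar from (211,145) to (215,197), plunger about (300,165), deck from about (168,130) to (333,205). I measure these on their known height planes.

```bash
python3 - <<'E'
from h import *
from scipy.spatial.transform import Rotation as R
o,c=pickle.load(open("w1.pkl","rb"))
q=o["tool_rot"];T=np.eye(4);T[:3,:3]=R.from_quat([q[1],q[2],q[3],q[0]]).as_matrix();T[:3,3]=o["tool_pos"]
T=T@c["tool_from_camera"]
hsv=cv2.cvtColor(c["img"],cv2.COLOR_BGR2HSV)
def comp(m,x0,y0,x1,y1):
    w=np.zeros(m.shape,np.uint8);w[y0:y1,x0:x1]=m[y0:y1,x0:x1]
    n,l,s,ce=cv2.connectedComponentsWithStats(w);i=1+np.argmax(s[1:,4]);ys,xs=np.where(l==i)
    return np.c_[xs,ys].astype(float)
H,S,V=[hsv[...,i].astype(int) for i in range(3)]
og=comp((H<30)&(S>150)&(V>120),284,148,318,182)
print("plunger",og.mean(0),np.ptp(og,axis=0));P=onz(c,[og.mean(0)],102,T)[0];print(P,np.ptp(onz(c,og,102,T),axis=0))
wb=comp((S<70)&(V>190),200,138,226,200)
print("bar px",wb.mean(0),np.ptp(wb,axis=0))
X=onz(c,wb,116,T)[:,:2]
rc=cv2.minAreaRect(X.astype(np.float32));print("bar",rc, X.mean(0))
u,s,v=np.linalg.svd(X-X.mean(0),full_matrices=False);print("axis ang",np.degrees(np.arctan2(v[0,1],v[0,0])))
disc=comp((S<75)&(V>55)&(V<150),180,130,250,202);
(e,ax,an)=cv2.fitEllipse(cv2.convexHull(disc.astype(np.float32)));print("disc",e,ax,onz(c,[e],87,T))
D=onz(c,disc,87,T);print(np.ptp(D,axis=0))
# depth check
for p in (og.mean(0),wb.mean(0),(258,165)):
    u,v_=np.round(p).astype(int);d=np.median(c["depth"][v_-1:v_+2,u-1:u+2]);oo,dd=ray(c,[p],T);print("depthpt",oo+dd[0]*d)
x0,y0=160,115
cv2.imwrite("pics/w1z.png",cv2.resize(c["img"][y0:y0+100,x0:x0+180],None,fx=4.4,fy=4.4,interpolation=cv2.INTER_CUBIC))
E
```

```text
plunger [299.93459916 164.68776371] [24. 24.]
[548.24739684 138.98528828 102.        ] [30.71221057 29.08906526  0.        ]
bar px [213.38675497 168.3615894 ] [17. 55.]
bar ((529.7044677734375, 37.142669677734375), (17.30942153930664, 66.28488159179688), 79.54620361328125) [527.69496782  37.60796834]
axis ang -11.07582690025916
disc (216.274169921875, 165.4580078125) (55.47962951660156, 57.686561584472656) [[529.77792224  36.08656586  87.        ]]
[7.08323502e+01 7.36562455e+01 5.68434189e-14]
depthpt [547.9598714  138.85503547 103.21524703]
depthpt [527.16392343  37.96790461 117.3696556 ]
depthpt [541.75736616  88.00086588  81.86378587]
```

View pics/w1z.png

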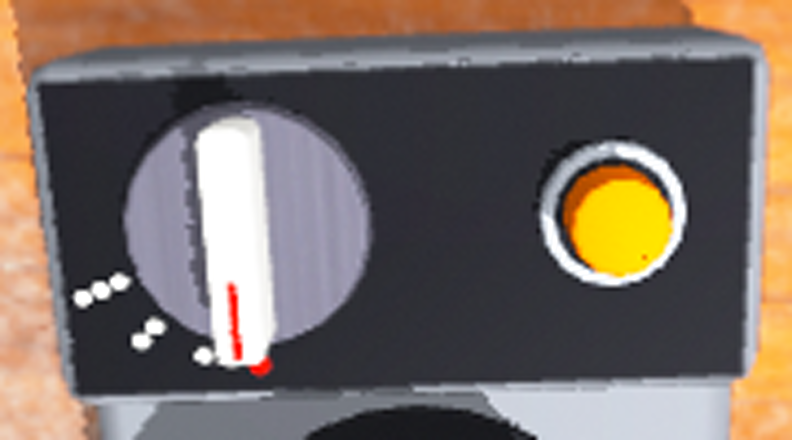

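{"api": "apply_moves", "payload": {"commands": [[0.0123,0.0516,0.05,-1.8],[0.0123,0.0516,0.1,-1.8],[0.0123,0.0516,0.14,-1.8],[0.0123,0.0516,0.145,-1.8],[0.0123,0.0516,0.145,-1.8],[0.0123,0.0516,0.145,-1.8],[0.0123,0.0516,0.145,-1.8],[0.0123,0.0516,0.145,-1.8],[0.0123,0.0516,0.145,-1.8]], "jaw": 0, "squeeze": 20}}

```text
clock: 3.1
tool_pos: [549.4, 140.1, 116.4]
tool_rot: [0.001, 0.091, 0.996, 0.0]
contact_force: [-0.1, -0.4, 0.7]
gripper_width: 0.275
```

```bash
python3 - <<'E'
from workcell import r
import cv2,pickle
o=r.get_obs();c=r.capture("wrist");pickle.dump((o,c),open("w2.pkl","wb"));cv2.imwrite("pics/w2.png",c["img"])
print(o["tool_pos"],o["tool_rot"],o["contact_force"],o["gripper_width"])
E
```

```text
[549.36450568 140.09842509 116.41054315] [7.76204609e-04 9.11561196e-02 9.95836283e-01 2.37180003e-04] [-0.1241179  -0.42685831  0.66279175] 0.2753035985103875
```

View pics/w2.png

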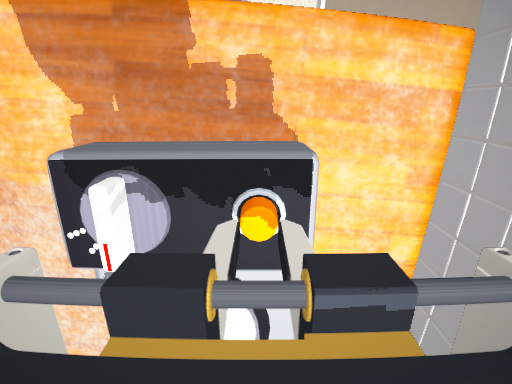

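The plunger at (259,217) lies centred ahead of the fingertips, and the fingers are still closing. I let them shut, then press gradually.

{"api": "apply_moves", "payload": {"commands": [[0,0,0,0],[0,0,0,0],[0,0,0,0],[0,0,0.003,0],[0,0,0.006,0],[0,0,0.009,0],[0,0,0.011,0],[0,0,0.013,0]]}}

```text
clock: 3.95
tool_pos: [548.9, 140.2, 101.9]
tool_rot: [-0.0, 0.091, 0.996, -0.0]
contact_force: [-1.1, -0.2, 2.3]
gripper_width: 0.008
```

{"api": "apply_moves", "payload": {"commands": [[0,0,0.002,0],[0,0,0.004,0],[0,0,0.006,0],[0,0,0.008,0],[0,0,0.01,0],[0,0,0.0115,0],[0,0,0.0125,0],[0,0,0.0125,0]]}}

```text
clock: 4.75
tool_pos: [549.0, 140.2, 90.2]
tool_rot: [0.0, 0.091, 0.996, -0.0]
contact_force: [-2.8, -0.6, 5.8]
gripper_width: 0.006
```

{"api": "apply_moves", "payload": {"commands": [[0,0,0.0005,0],[0,0,0.001,0],[0,0,0.001,0]]}}

```text
clock: 5.05
tool_pos: [549.0, 140.2, 90.1]
tool_rot: [0.0, 0.091, 0.996, 0.0]
contact_force: [-7.6, -2.8, 15.3]
gripper_width: 0.006
```

Pressing gives 15 N at the stop with TCP z 90.1, which matches "in" (10 mm above the deck). I retract, open and look.

{"api": "apply_moves", "payload": {"commands": [[0,0,-0.03,0],[0,0,-0.08,0],[0,-0.05,-0.12,0],[0,-0.1,-0.13,0],[0.0003,-0.1058,-0.13,0],[0.0003,-0.1058,-0.13,0],[0.0003,-0.1058,-0.13,0],[0.0003,-0.1058,-0.13,0]], "jaw": 0.06}}

```text
clock: 5.85
tool_pos: [529.5, 37.0, 218.0]
tool_rot: [-0.0, 0.091, 0.996, 0.0]
contact_force: [0.5, 0.2, -0.9]
gripper_width: 0.624
```

```bash
python3 - <<'E'
from workcell import r
import cv2,pickle,numpy as np
from h import *
from scipy.spatial.transform import Rotation as R
o=r.get_obs();c=r.capture("wrist");pickle.dump((o,c),open("w3.pkl","wb"));cv2.imwrite("pics/w3.png",c["img"])
s=r.capture("side");cv2.imwrite("pics/s3.png",s["img"])
print(o["tool_pos"],o["tool_rot"],o["contact_force"],o["gripper_width"])
q=o["tool_rot"];T=np.eye(4);T[:3,:3]=R.from_quat([q[1],q[2],q[3],q[0]]).as_matrix();T[:3,3]=o["tool_pos"]
T=T@c["tool_from_camera"];np.save("T3.npy",T)
hsv=cv2.cvtColor(c["img"],cv2.COLOR_BGR2HSV).astype(int);m=(hsv[...,0]<32)&(hsv[...,1]>150)&(hsv[...,2]>120)
E
```

```text
[529.45676186  36.97011011 218.03877065] [-4.37631027e-04  9.06356608e-02  9.95884020e-01  6.26385289e-05] [ 0.47099238  0.19453776 -0.90385152] 0.623642302899117
```

View pics/w3.png

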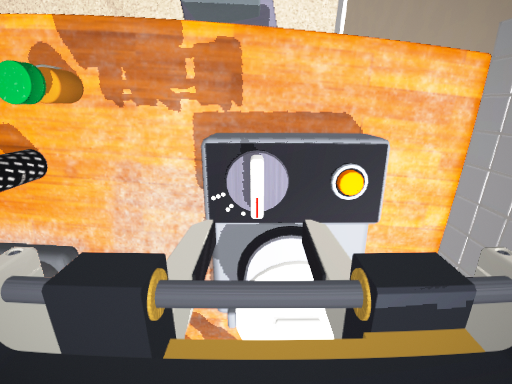

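The plunger at (350,182) shows less side wall now. The bar runs along column 257, centred between the fingers. I check both by depth.

```bash
python3 - <<'E'
from h import *
o,c=pickle.load(open("w3.pkl","rb"));T=np.load("T3.npy")
H,S,V=[x.astype(int) for x in cv2.split(cv2.cvtColor(c["img"],cv2.COLOR_BGR2HSV))]
def comp(m,x0,y0,x1,y1):
    w=np.zeros(m.shape,np.uint8);w[y0:y1,x0:x1]=m[y0:y1,x0:x1]
    n,l,s,ce=cv2.connectedComponentsWithStats(w);i=1+np.argmax(s[1:,4]);ys,xs=np.where(l==i)
    return np.c_[xs,ys]
def pts(p):
    d=c["depth"][p[:,1],p[:,0]];oo,dd=ray(c,p,T);return oo+dd*d[:,None]
og=comp((H<32)&(S>150)&(V>120),330,162,370,202);P=pts(og);print("plunger",og.mean(0),np.median(P,0))
dk=np.array([[x,y] for x in range(305,318) for y in range(175,190)]);print("deck",np.median(pts(dk),0))
wb=comp((S<70)&(V>190),245,150,270,222);X=onz(c,wb,116,T)
print("bar",np.median(pts(wb),0),cv2.minAreaRect(X[:,:2].astype(np.float32)))
disc=comp((S<75)&(V>55)&(V<190),225,148,292,216);e=cv2.fitEllipse(cv2.convexHull(disc.astype(np.float32)));print("disc",e,onz(c,[e[0]],87,T))
E
```

```text
plunger [350.03846154 182.2014652 ] [548.69057056 138.36608137  91.79534593]
deck [543.44818432  96.22432391  81.83365792]
bar [527.46784675  38.28096747 115.90501569] ((527.8192749023438, 35.58272933959961), (25.392061233520508, 69.91606903076172), 79.5877914428711)Traceback (most recent call last):
  File "<stdin>", line 14, in <module>
cv2.error: OpenCV(4.12.0) /io/opencv/modules/imgproc/src/shapedescr.cpp:361: error: (-201:Incorrect size of input array) There should be at least 5 points to fit the ellipse in function 'fitEllipseNoDirect'
```

The plunger top stands 10 mm above the measured deck, so it's in. The tool matches the bar in both position and angle. I descend and grip.

{"api": "apply_moves", "payload": {"commands": [[0,0,0.04,0],[0,0,0.08,0],[0,0,0.105,0],[0,0,0.118,0],[0,0,0.125,0],[0,0,0.126,0],[0,0,0.126,0],[0,0,0.126,0]]}}

```text
clock: 6.75
tool_pos: [530.0, 36.3, 94.0]
tool_rot: [0.001, 0.091, 0.996, 0.0]
contact_force: [-0.4, -0.1, 0.0]
gripper_width: 0.646
```

{"api": "apply_moves", "payload": {"commands": [[0,0,0,0],[0,0,0,0],[0,0,0,0],[0,0,0,0],[0,0,0,0],[0,0,0,0],[0,0,0,0],[0,0,0,0],[0,0,0,0],[0,0,0,0]], "jaw": 0, "squeeze": 50}}

```text
clock: 7.75
tool_pos: [529.2, 35.1, 92.7]
tool_rot: [-0.0, 0.091, 0.996, -0.001]
contact_force: [-2.9, -9.7, 1.1]
gripper_width: 0.143
```

{"api": "apply_moves", "payload": {"commands": [[0,-0.001,0,0],[0,-0.0015,0,0],[0,-0.0015,0,0]]}}

```text
clock: 8.05
tool_pos: [529.2, 34.9, 92.7]
tool_rot: [0.0, 0.091, 0.996, 0.0]
contact_force: [-1.1, 1.3, 0.6]
gripper_width: 0.149
```

Centred, with little side force left. Now I turn 35° clockwise in steps.

{"api": "apply_moves", "payload": {"commands": [[0,0,0,5],[0,0,0,10],[0,0,0,15],[0,0,0,20],[0,0,0,25],[0,0,0,30],[0,0,0,35],[0,0,0,35]]}}

```text
clock: 8.85
tool_pos: [529.7, 35.7, 92.8]
tool_rot: [0.0, 0.387, 0.922, 0.001]
contact_force: [6.0, 8.2, -2.5]
gripper_width: 0.146
```

```bash
python3 - <<'E'
from workcell import r
import cv2
o=r.get_obs();c=r.capture("wrist");cv2.imwrite("pics/w4.png",c["img"])
print(o["tool_pos"],o["tool_rot"],o["contact_force"],o["wrist_torque"],o["gripper_width"])
E
```

```text
[529.71090538  35.74839419  92.75109952] [2.96937676e-04 3.87486350e-01 9.21874638e-01 1.17989126e-03] [ 5.97371759  8.23829714 -2.53913987] [ 1.57072265 -1.12295226  0.12124855] 0.14576883064213425
```

View pics/w4.png

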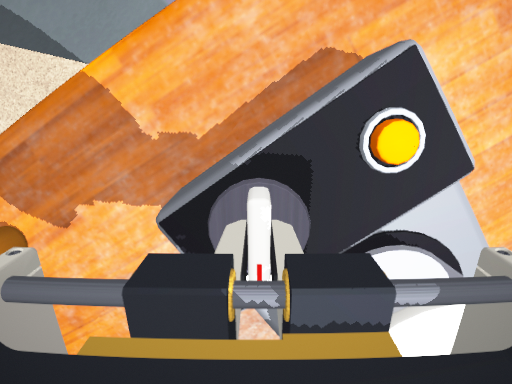

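The bar follows, still aligned with the fingers (column 259). I go on, with a small centring shift.

{"api": "apply_moves", "payload": {"commands": [[0,0.0013,0,5],[0,0.0013,0,10],[0,0.0013,0,15],[0,0.0013,0,20],[0,0.0013,0,25],[0,0.0013,0,30],[0,0.0013,0,34],[0,0.0013,0,34],[0,0.0013,0,34]]}}

```text
clock: 9.8
tool_pos: [530.7, 36.3, 92.7]
tool_rot: [0.0, 0.639, 0.769, 0.001]
contact_force: [6.0, 5.6, -2.9]
gripper_width: 0.146
```

```bash
python3 - <<'E'
from workcell import r
import cv2,pickle,numpy as np
o=r.get_obs();c=r.capture("wrist");pickle.dump((o,c),open("w5.pkl","wb"));cv2.imwrite("pics/w5.png",c["img"])
t=r.capture("top");pickle.dump(t,open("t5.pkl","wb"))
s=r.capture("side");pickle.dump(s,open("s5.pkl","wb"))
im=np.hstack([cv2.resize(t["img"][120:240,90:230],(400,343)),cv2.resize(s["img"][230:350,210:350],(400,343))]);cv2.imwrite("pics/ts5.png",im)
q=o["tool_rot"];print(o["tool_pos"],np.degrees(2*np.arctan2(q[2],q[1])),o["contact_force"],o["wrist_torque"],o["gripper_width"])
E
```

```text
[530.65564457  36.30335486  92.72915832] 100.58142940953606 [ 5.96735184  5.6089719  -2.92664477] [ 0.91903406 -1.20979335  0.1817968 ] 0.14636480696884197
```

View pics/w5.png

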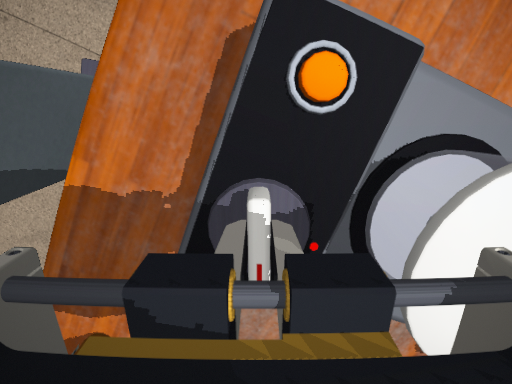

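View pics/ts5.png

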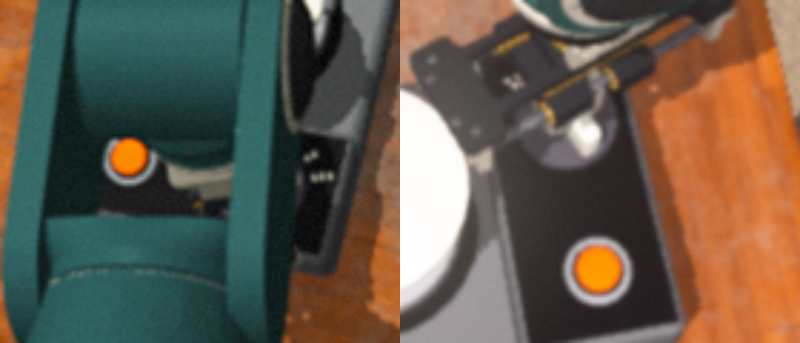

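The plunger is still in, and the wrist moment of 0.18 N m equals the spring value at three dots. I measure the bar against the deck edge as an independent check.

```bash
python3 - <<'E'
from h import *
from scipy.spatial.transform import Rotation as R
def TT(o,c):
    q=o["tool_rot"];T=np.eye(4);T[:3,:3]=R.from_quat([q[1],q[2],q[3],q[0]]).as_matrix();T[:3,3]=o["tool_pos"];return T@c["tool_from_camera"]
def ang(a): return np.degrees(np.arctan2(a[1],a[0]))
o,c=pickle.load(open("w5.pkl","rb"));T=TT(o,c)
H,S,V=[x.astype(int) for x in cv2.split(cv2.cvtColor(c["img"],cv2.COLOR_BGR2HSV))]
# bar edges on the top face rows
L=[];Rr=[]
for y in range(196,250):
    xs=np.where((S[y,240:280]<80)&(V[y,240:280]>np.percentile(V[y,240:280],60)))[0]
    row=V[y,235:285]; g=np.diff(row); L.append((235+np.argmax(g[:24])+.5,y));Rr.append((235+24+np.argmin(g[24:])+.5,y))
for n,p in (("L",L),("R",Rr)):
    X=onz(c,p,116,T)[:,:2].astype(np.float32);f=cv2.fitLine(X,cv2.DIST_HUBER,0,.01,.01).ravel();print(n,p[0],p[-1],ang(f[:2]),f[2:])
# red dot and plunger
red=np.argwhere(((H<8)|(H>172))&(S>150)&(V>80));red=red[(red[:,0]>235)&(red[:,0]<256)&(red[:,1]>300)&(red[:,1]<330)][:,::-1]
og=np.argwhere((H<32)&(S>150)&(V>120));og=og[(og[:,0]>45)&(og[:,0]<110)&(og[:,1]>290)&(og[:,1]<360)][:,::-1]
rd=onz(c,[red.mean(0)],80,T)[0];pl=onz(c,[og.mean(0)],90,T)[0];print("red",red.mean(0),rd,"plunger",og.mean(0),pl)
for A in ([530.6,36.3],[529.2,35.0],[529.2,36.5]):
    A=np.array(A);print("red dir",ang(rd[:2]-A),"plunger dir -90",ang(pl[:2]-A)-90+np.degrees(0),np.linalg.norm(pl[:2]-A))
# deck edges from first wrist picture
o1,c1=pickle.load(open("w3.pkl","rb"));T1=TT(o1,c1)
g=cv2.cvtColor(c1["img"],cv2.COLOR_BGR2GRAY)
e=[(x,205+np.argmax(np.diff(g[205:235,x].astype(int)))+.5) for x in list(range(285,300))+list(range(352,378))]
X=onz(c1,e,80,T1)[:,:2].astype(np.float32);f=cv2.fitLine(X,cv2.DIST_HUBER,0,.01,.01).ravel();print("deck back edge",e[0],e[-1],ang(f[:2]))
E
```

```text
L (np.float64(247.5), 196) (np.float64(247.5), 249) -78.903946 [520.6923   52.22195]
R (np.float64(269.5), 196) (np.float64(269.5), 249) -80.0665 [533.8295    55.343487]
red [313.55384615 246.04615385] [574.16305791  25.62805104  80.        ] plunger [323.86346667  75.56373333] [550.27607339 140.14342665  90.        ]
red dir -13.765059639551557 plunger dir -90 -10.729113236593676 105.691083458342
red dir -11.773961938744648 plunger dir -90 -11.334760286149091 107.23498047459798
red dir -13.593066292049745 plunger dir -90 -11.494468462581537 105.76464795685185
deck back edge (285, np.float64(222.5)) (377, np.float64(221.5)) 79.86363
```

{"api": "apply_moves", "payload": {"commands": [[0,0.0005,0,1],[0,0.0005,0,1],[0,0.0005,0,1],[0,0.0005,0,1],[0,0.0005,0,1]]}}

```text
clock: 10.45
tool_pos: [530.8, 36.3, 92.7]
tool_rot: [-0.0, 0.645, 0.764, 0.001]
contact_force: [1.8, 5.3, -0.7]
gripper_width: 0.149
```

```bash
python3 - <<'E'
from workcell import r
import cv2,numpy as np
o=r.get_obs();c=r.capture("wrist");cv2.imwrite("pics/w6.png",c["img"])
q=o["tool_rot"];print(o["clock"],o["tool_pos"],np.degrees(2*np.arctan2(q[2],q[1])),o["contact_force"],o["wrist_torque"],o["gripper_width"])
E
```

```text
10.45 [530.75166411  36.30231558  92.72330775] 99.5982703888744 [ 1.83640121  5.2590278  -0.69384525] [ 0.94896109 -0.51712139  0.18048775] 0.1485831426948146
```

View pics/w6.png

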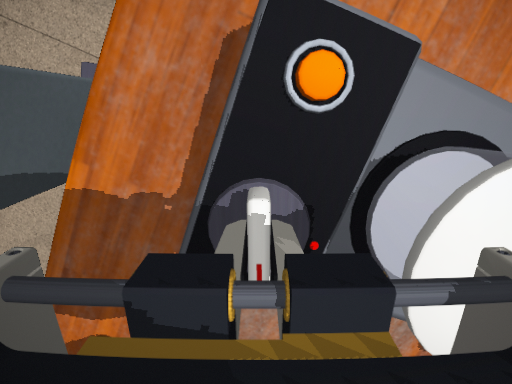

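The bar (column 259) is firmly held at 70° (1.22 rad), the plunger at (320,76) is in, and the forces are small. I hand in.

```bash
python3 - <<'E'
from workcell import r
print(r.sign_off())
E
```

```text
the job is handed in; nothing more can be done
None
```

I pushed the plunger in until it stayed in, then gripped the dial bar and turned it clockwise to three dots. I handed the job in at about 10.5 s with the gripper still holding the dial there.

- **Plunger:** it met its end stop at 15 N. After I let go, its top measured 10 mm above the deck, which matches "in", and later pictures still showed it in.
- **Dial:** the tool turned 70° (1.22 rad) from the off mark. The bar stayed in line with the fingers, and the wrist moment of 0.18 N m matches the spring at three dots.
- **Forces:** I saw no reading above about 17 N at the wrist; at hand-in it was about 6 N.
- **Bystanders:** the path stayed well clear of the tin, spice jar and pepper drum. I did not measure their positions again afterwards.
- **Disagreements:**
  - My estimates of the processor's direction differed by about 1.5° (-10.1° to -11.5°). The pixel fit of the bar's edges was coarse and was made before the last 1° turn. Together they put the dial between about 1.20 and 1.23 rad.
  - The first measured spacing between plunger and dial was about 3 mm short of the given size. I corrected for this by feel, using the side force once the bar was gripped.

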